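Third hand: hold a cabinet hinge seated in the door

ROBOT

A 6-joint arm with a two-finger parallel gripper is mounted at the origin on the work surface. World frame = base frame: x ahead of the robot, y to its left, z up, the work surface at z = 0. Lengths are in m, angles in rad, forces in N, time in s.
With the tool pointing down it reaches from about 0.25 to 0.775 m from the base axis. Payload 8.9 kg.
Tool frame: the origin (TCP) lies midway between the tips of the shut fingers; the grasp point (between the pads) lies 19 mm behind it; z points along the fingers, y is the direction in which the jaws open and shut (so a half turn about z gives the same grasp; the last joint's range is limited). The gripper opens to 85 mm and grips with 20 to 120 N. Pads are 22 mm wide; open, the fingers measure 114 mm over their backs; the gripper's body (76 mm by 85 mm) begins 54 mm behind the grasp point. The pads swing forward as they close: fully open they stand 13 mm farther back than shut.
Start: joints at [1.042, 0.291, -0.153, 1.127, 0, 1.431], TCP at [0.199, 0.486, 0.231] pointing down, gripper open.
Joint ranges: [-2.52, 2.52], [-0.91, 1.74], [-1.3, 1.37], [-1.96, 2.02], [-1.52, 1.47], [-3.14, 3.14]. Speed limits (rad/s): [2.22, 2.22, 2.79, 3.14, 3.14, 3.14].

INTERFACE

Orientations are given as a unit quaternion [x, y, z, w].
In Python, from plant import ctrl gives the robot as it stands. The module is installed in compiled form; this text tells all that it offers.
- The arm moves only by the shell command python3 -m handwheel 'ROWS' [FORCE]. ROWS is JSON, a list of rows, each a list of 3 entries, a list of its own where there are three numbers: the opening, from 0 (shut) to 1 (fully open), then the shift along the world's x, y, z each as a share of 500 mm, from -1 to 1, then the turn, a rotation vector about the world's x, y, z each as a share of 120 degrees, from -1 to 1. In form: [[fingers, [dx, dy, dz], [ax, ay, az]], ...]. A call has 1 to 10 rows; each row shifts and turns the pose as measured when the row begins; what a row does not reach is not made up. A row lasts 1/12 s, in which the tool goes at most 41.7 mm and 7.16 degrees, less where a joint would pass 70% of its speed; a pose out of reach is approached as far as the arm can. A call with a number of a shift or a turn outside -1 to 1 is refused whole. A call with a gripper value outside its range is refused whole. The fingers move at their own pace and stop on an object; FORCE is the grip in N (left out, the last holds). Time passes only in rows, so rows that do not move let the fingers close. It gives the time, the measured TCP pose, the force and the opening at its end, in the units of the state.
- ctrl.get_state(): the state, without advancing time (a new reading comes with each control period).
- ctrl.read_camera(name): name is "scene" or "top" or "wrist"; returns the picture (420x560x3 uint8, blue, green, red); there is no depth.
- ctrl.camera_params(name): a dict with "K" (3x3 intrinsics, pixels), "dist" ([k1, k2, p1, p2, k3] as OpenCV has them; the pictures are not rectified), "R" (3x3) and "t" (3): a world point X has camera coordinates R X + t. Camera axes: x right, y down, z forward; pixel columns grow to the right and rows downward; lengths in m; the calibration is good to about 2 mm. A picture is of the moment at which its call begins: read the wrist's pose just before it. camera_params takes no time and is no camera call; for the wrist camera it gives the pose at the moment of the call.
- ctrl.hand_in(): hands the job in, once; it reports no verdict.
The state is a dict: "time_s": time; "joints": joint angles; "dq": joint speeds; "joint_efforts": joint torques, N m; "eef_pos": TCP position; "eef_rot": TCP orientation; "ft_force": force on the tool from outside, world axes, zero at the start; "ft_torque": the same for the moment, N m; "grip_width": opening from 0.0 (shut) to 1.0 (fully open).
Only numpy, scipy, OpenCV 4.12 (cv2) and the standard library are available. Lean on these libraries where they do the work, as an engineer would, in place of code of your own. Each camera call takes 0.05 s, during which the arm holds its last target. There are 200 camera calls.

TASK

Be the third hand for the kitchen fitter: pick up the loose full-size cup hinge (not the smaller one), set its cup all the way down in the empty round bore of the cabinet door lying on the worktop, with the arm pointing straight out over the door's edge like the hinge that is already fitted. Then press it down onto the door with a steady push of about 10 newtons and finish while still pressing, your gripper on the hinge, so that the screws can be driven. Leave the other things lying about where they are.

Things in the scene. Friction and masses are not known exactly. Their poses are not given: they have to be found in the camera images.
- hinge: The loose full-size concealed cabinet hinge, bright steel, rigid, 0.11 kg, lying cup down, 109 x 62 x 36 mm overall. Origin: on the cup's axis at the cup's underside; x points along the arm, away from the cup; z up. The cup, at one end, is 34.5 mm across and 11.5 mm deep, its lowest 3 mm tapering to 30 mm.
- hinge_cup (a point): Point on the loose hinge's cup axis, 11.5 mm above its origin, at the underside of the rim (41 mm across) and of two flat screw ears (to 31 mm either side in y, hinge x = -18 to -1 mm), all 2 mm thick. Rim and ears come to rest on the door: this point meets door_bore when the hinge is seated.
- hinge_grip (a point): The place to grip the loose hinge: hinge x = 10, y = 0, z = 30 mm, in the straight-sided knuckle that rises over the cup: 16 mm wide in y, x = -6 to 42 mm, from the rim (z = 13.5 mm) to a flat top at z = 36 mm. Gripped across y here, the screw ears stay clear.
- hinge_arm_end (a point): End of the loose hinge's arm (hinge x = 88, y = 0, z = 22 mm). The arm is 18 mm wide, x = 38 to 88 mm, z = 15 to 29 mm. Below it hangs the mounting plate: x = 42 to 84 mm, 17 mm wide, down to z = 0, with a cross piece 50 mm wide and 4 mm thick at x = 63 mm.
- door: Cabinet door, grey laminate board 520 x 350 x 18 mm, lying face down; it does not shift. Origin: on the worktop under the centre of the empty bore; x runs along the hinge edge to the fitted hinge (at x = 340 mm, its arm along +y), y points out across the hinge edge (at y = 24.5 mm), z up. Opposite edge at y = -325.5 mm, ends at x = -90 and 430 mm.
- door_bore (a point): Centre of the mouth of the empty bore, at the door's upper face, 18 mm above the worktop. The bore is round, 37.5 mm across, 13 mm deep, with a 1 mm chamfer: 1.5 mm of play all round the cup. The hinge rests on its rim and ears, not on the bore's floor. Axes as the door's.
- small_hinge: A smaller hinge of the same shape (0.72 times the size, 25 mm cup, 78 mm long), not wanted here. Origin and axes as for the hinge.
- screwdriver: Screwdriver, 210 mm long, lying on the worktop, along its x. Origin: underside, mid length.
- screw_tray: Clear open tray with screws, 110 x 80 x 28 mm. Origin: centre of the underside.
- tape_measure: Tape measure standing on the door, 80 x 34 x 70 mm. Origin: centre of the underside.
- mug: White mug, 80 mm wide and 92 mm tall, its handle at +y. Origin: centre of the underside.
- peeler: Green vegetable peeler lying flat, 155 mm long along its y, 48 mm wide, 12 mm thick. Origin: underside, where handle and fork meet.
Not all that is in view belongs to the job. Leave any red look-alike of the hinge alone.

How it is judged:
By the outcome, as a careful person would: the job done as asked, in the order asked, and still so for the second after the job is handed in, while the arm keeps its last pose, push and grip.
It also fails if it takes over 40 s, if anything falls off the work surface, if the arm or the gripper's body presses on something with over 40 N, if the wrist force passes 120 N, or if a joint passes its speed limit or range.

## Working session

There is one attempt and no reset: what is moved stays moved. The work goes in short steps, Python scripts to look and compute and a shell command to move; the robot and the scene stay as the last step left them, time stands still between calls to the robot, and variables do not carry over. Pictures are saved under pics/ and viewed, about 8 in all and at most 12, crops included, and the job is handed in when it is done.

```bash
mkdir -p pics
cat > h.py <<'E'
import numpy as np, cv2
from plant import ctrl
def snap(n,f):
    p=ctrl.camera_params(n); im=ctrl.read_camera(n); cv2.imwrite('pics/'+f+'.png',im)
    np.savez('pics/'+f+'.npz',**{k:np.array(v) for k,v in p.items()}); return im
def ray(f,uv):
    p=np.load('pics/'+f+'.npz'); u=cv2.undistortPoints(np.array(uv,float).reshape(-1,1,2),p['K'],p['dist']).reshape(-1,2)
    d=np.c_[u,np.ones(len(u))]@p['R']; return -p['R'].T@p['t'],d
def at_z(f,uv,z):
    c,d=ray(f,uv); return c+d*((z-c[2])/d[:,2])[:,None]
def tri(obs):
    A=np.zeros((3,3));b=np.zeros(3)
    for f,uv in obs:
        c,d=ray(f,[uv]);d=d[0]/np.linalg.norm(d[0]);P=np.eye(3)-np.outer(d,d);A+=P;b+=P@c
    return np.linalg.solve(A,b)
def proj(f,X):
    p=np.load('pics/'+f+'.npz'); return cv2.projectPoints(np.array(X,float).reshape(-1,3),cv2.Rodrigues(p['R'])[0],p['t'],p['K'],p['dist'])[0].reshape(-1,2)
E
python3 -c "
from h import *
snap('top','top0');snap('scene','scene0');print(ctrl.get_state())
for f in('top0','scene0'):
  c,_=ray(f,[[0,0]]);print(c)
"
```

```text
{'time_s': 0.1, 'joints': array([ 1.04171135e+00,  2.91179170e-01, -1.54015769e-01,  1.12669277e+00,
       -5.74774229e-06,  1.43151054e+00]), 'dq': array([-0.00083323, -0.00173622,  0.00200048, -0.00080768, -0.00070495,
       -0.00020787]), 'joint_efforts': array([ 1.67358088e-03, -5.37977922e+01,  3.31919324e+01,  9.30821087e-03,
       -1.97034069e-04, -2.55163502e-05]), 'eef_pos': array([0.19930484, 0.48529959, 0.23082608]), 'eef_rot': array([ 1.93668003e-01,  9.81066974e-01, -5.16443838e-04, -1.76271279e-04]), 'ft_force': array([ 0.06205657, -0.48841519, -1.0822398 ]), 'ft_torque': array([-0.02077139, -0.01112581,  0.04044473]), 'grip_width': 1.0004023033154326}
[0.23583994 0.11360647 1.28540568]
[1.03972915 0.32757632 0.94587966]
```

View pics/top0.png

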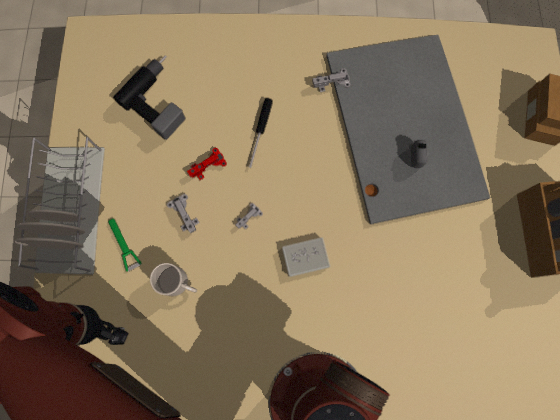

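View pics/scene0.png

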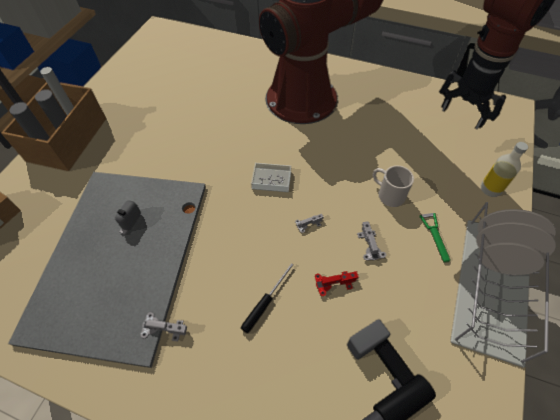

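The full-size hinge is at top (182,212) / scene (371,242). The bore is at top (372,190) / scene (189,208), the fitted hinge at top (330,78), and the small hinge at top (248,215). Next I'll enlarge crops of the hinge and bore.

```bash
python3 -c "
from h import *
t=cv2.imread('pics/top0.png');s=cv2.imread('pics/scene0.png')
c=lambda im,x,y,w,h,k:cv2.resize(im[y:y+h,x:x+w],None,fx=k,fy=k,interpolation=cv2.INTER_CUBIC)
a=np.hstack([c(t,155,185,50,50,6),c(t,352,168,40,50,6),]);b=np.hstack([c(s,340,210,60,60,5),c(s,164,183,48,60,5)])
cv2.imwrite('pics/crop.png',np.vstack([a,b]))
"
```

```text
(no output)
```

View pics/crop.png

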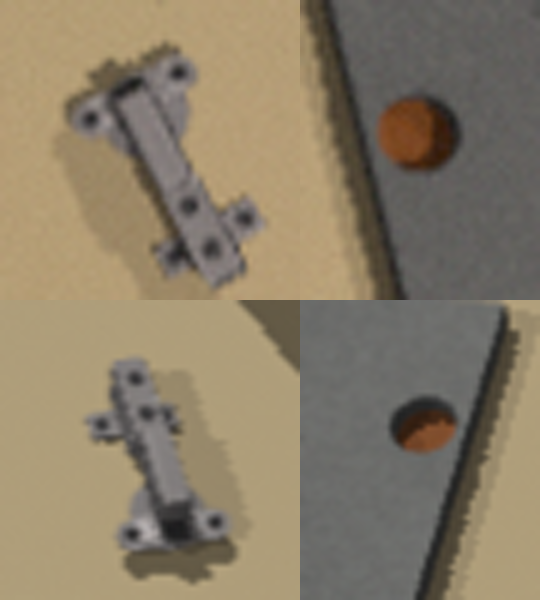

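```bash
python3 -c "
from h import *
A=tri([('top0',(170,205)),('scene0',(383,254.4))]);B=tri([('top0',(184.7,197)),('scene0',(366.4,257))])
E=tri([('top0',(192.5,231.3)),('scene0',(365.6,222.4))]);H=tri([('top0',(371.8,190.2)),('scene0',(188.6,208))])
print(A,B,E,H)
print('earZ13.5',at_z('top0',[(170,205),(184.7,197)],.0135))
print('bore',at_z('top0',[(371.8,190.2)],.018),at_z('scene0',[(188.6,208)],.018))
# door corners top0: hinge edge
c=at_z('top0',[(328,53),(371,222),(489,199),(437,36)],.018);print('door',c,np.linalg.norm(np.diff(c,axis=0),axis=1))
p=ctrl.camera_params('wrist');print(-p['R'].T@p['t'],p['R'],p['K'])
"
```

```text
[0.51141459 0.4036531  0.00763231] [0.53425365 0.36416513 0.0079712 ] [0.43780639 0.33613957 0.01888754] [ 0.56006993 -0.14953321  0.01062624]
earZ13.5 [[0.51036812 0.40072863 0.0135    ]
 [0.533213   0.36151465 0.0135    ]]
bore [[ 0.55870932 -0.14917422  0.018     ]] [[ 0.56359543 -0.14450982  0.018     ]]
door [[ 0.97279278 -0.03409342  0.018     ]
 [ 0.47022551 -0.14465633  0.018     ]
 [ 0.53985284 -0.48238266  0.018     ]
 [ 1.04506384 -0.36771237  0.018     ]] [0.51458529 0.34482901 0.51806123]
[0.12112435 0.51666788 0.3733897 ] [[ 3.79722112e-01  9.25100214e-01 -8.43265920e-04]
 [ 8.74887154e-01 -3.58814833e-01  3.25306599e-01]
 [ 3.00638628e-01 -1.24263871e-01 -9.45608220e-01]] [[364.53380905   0.         282.84394381]
 [  0.         364.53380905 213.29466563]
 [  0.           0.           1.        ]]
```

```bash
python3 -m handwheel '[[1,[0.061,-0.023,0],[0,0,0.043]],[1,[0.061,-0.023,0],[0,0,0.043]],[1,[0.061,-0.023,0],[0,0,0.043]],[1,[0.061,-0.023,0],[0,0,0.043]],[1,[0.061,-0.023,0],[0,0,0.043]],[1,[0.061,-0.023,0],[0,0,0.043]],[1,[0.061,-0.023,0],[0,0,0.043]],[1,[0.061,-0.023,0],[0,0,0.043]],[1,[0.061,-0.023,0],[0,0,0.043]],[1,[0,0,0],[0,0,0]]]' 40
cat >> h.py <<'E'
from scipy.spatial.transform import Rotation as Ro
def st():
    s=ctrl.get_state(); R=Ro.from_quat(s['eef_rot']).as_matrix()
    print('t',s['time_s'],'p',s['eef_pos'].round(4),'yawY',np.degrees(np.arctan2(R[1,1],R[0,1])).round(2),'zax',R[:,2].round(4),'F',s['ft_force'].round(2),'T',s['ft_torque'].round(2),'g',round(s['grip_width'],3)); return s
E
python3 -c "
from h import *
st();snap('wrist','w1');print(ctrl.get_state()['joints'])"
```

```text
time_s: 0.93
eef_pos: [0.4821, 0.3743, 0.2272]
eef_rot: [-0.231, 0.973, -0.003, -0.002]
ft_force: [-0.6, -0.2, 0.4]
grip_width: 0.998
t 0.9333 p [0.4821 0.3743 0.2272] yawY 116.75 zax [-0.0028 -0.0074 -1.    ] F [-0.64 -0.22  0.39] T [-0.02  0.06  0.  ] g 0.998
[ 0.54549003  0.46194563  0.09147299  1.20808625 -0.00377804  0.08284286]
```

View pics/w1.png

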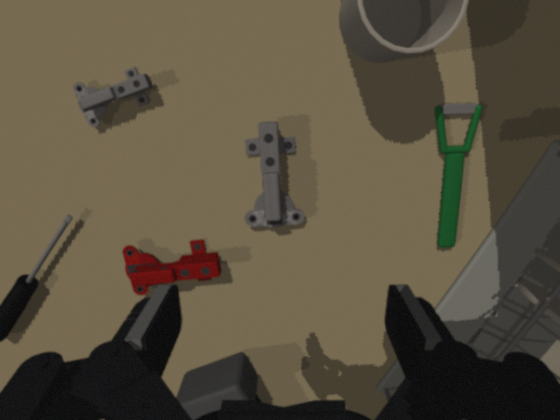

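Wrist view: full-size hinge with ears at (252,218) and (296,215), knuckle's cup end at about (274,221), and arm end at (268,123).

```bash
python3 -c "
from h import *
im=cv2.imread('pics/w1.png');cv2.imwrite('pics/w1c.png',cv2.resize(im[110:240,220:320],None,fx=5,fy=4.5,interpolation=cv2.INTER_CUBIC))
a=at_z('w1',[(252,218),(296,215)],.0135);e=at_z('w1',[(268,123)],.029);print(a,e)
m=a.mean(0);print(m,np.degrees(np.arctan2(*(e[0]-m)[[1,0]])),np.degrees(np.arctan2(*(a[0]-a[1])[[1,0]])), np.linalg.norm(e[0]-m))
print(tri([('w1',(268,123)),('top0',(192.5,231.3)),('scene0',(365.6,222.4))]))
"
```

```text
[[0.53451306 0.36326707 0.0135    ]
 [0.51093407 0.40249992 0.0135    ]] [[0.43890897 0.33578328 0.029     ]]
[0.52272356 0.38288349 0.0135    ] -150.6658786073354 -58.994083371675686 0.09738360191062122
[0.43865565 0.33594967 0.02001559]
```

View pics/w1c.png

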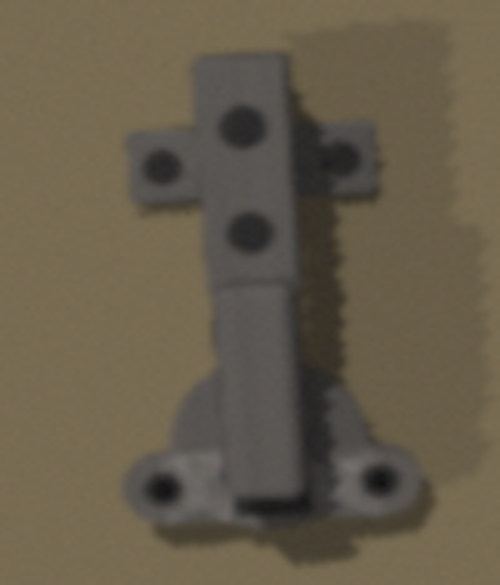

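```bash
python3 -c "
from h import *
k=at_z('w1',[(273.3,220)],.036)[0];s=at_z('w1',[(270,161.6),(268.4,138)],.029);d=np.array([-.8704,-.4924])
print(k[:2]+.016*d, s, np.degrees(np.arctan2(*(s[1]-s[0])[[1,0]])), np.degrees(np.arctan2(*(s.mean(0)-k)[[1,0]])))"
python3 -m handwheel '[[0.7,[0.024,-0.001,-0.05],[0.0035,-0.0013,0.012]],[0.7,[0.024,-0.001,-0.05],[0,0,0.012]],[0.7,[0,0,-0.05],[0,0,0]],[0.7,[0,0,-0.05],[0,0,0]],[0.7,[0,0,0],[0,0,0]],[0.7,[0,0,0],[0,0,0]]]' 40
python3 -c "
from h import *
st()"
```

```text
[0.50501595 0.37314039] [[0.47017825 0.35319953 0.029     ]
 [0.4510019  0.34212098 0.029     ]] -149.98412969956848 -150.24447885656105
time_s: 1.48
eef_pos: [0.5005, 0.3754, 0.1239]
eef_rot: [-0.251, 0.968, 0.001, -0.002]
ft_force: [0.3, -0.4, 0.5]
grip_width: 0.698
t 1.4833 p [0.5005 0.3754 0.1239] yawY 119.11 zax [-0.0038  0.0013 -1.    ] F [ 0.28 -0.44  0.54] T [ 0.05 -0.03  0.01] g 0.698
```

```bash
python3 -m handwheel '[[0.7,[0.010,-0.005,-0.03],[0,-0.002,0.005]],[0.7,[0,0,-0.05],[0,0,0]],[0.7,[0,0,-0.05],[0,0,0]],[0.7,[0,0,-0.05],[0,0,0]],[0.7,[0,0,0],[0,0,0]],[0.7,[0,0,0],[0,0,0]]]'
python3 -c "
from h import *
st()"
```

```text
time_s: 1.98
eef_pos: [0.5062, 0.3783, 0.042]
eef_rot: [-0.257, 0.966, 0.002, 0.005]
ft_force: [0.3, -0.2, 0.5]
grip_width: 0.705
t 1.9833 p [0.5062 0.3783 0.042 ] yawY 119.75 zax [ 0.0091  0.0074 -0.9999] F [ 0.34 -0.16  0.53] T [-0.   -0.01 -0.01] g 0.705
```

```bash
python3 -m handwheel '[[0.7,[-0.002,-0.010,0],[-0.0035,0.0043,0]],[0.7,[0,0,-0.02],[0,0,0]],[0.7,[0,0,0],[0,0,0]],[0.7,[0,0,0],[0,0,0]]]'
python3 -c "
from h import *
st();st()"
```

```text
time_s: 2.32
eef_pos: [0.5077, 0.3753, 0.0381]
eef_rot: [-0.257, 0.966, 0.001, 0.003]
ft_force: [-0.5, 0.4, 0.5]
grip_width: 0.699
t 2.3167 p [0.5077 0.3753 0.0381] yawY 119.76 zax [ 0.0059  0.0032 -1.    ] F [-0.52  0.4   0.49] T [ 0.02 -0.01  0.11] g 0.699
t 2.3167 p [0.5077 0.3753 0.0381] yawY 119.76 zax [ 0.0059  0.0032 -1.    ] F [-0.52  0.4   0.49] T [ 0.02 -0.01  0.11] g 0.699
```

```bash
python3 -m handwheel '[[0.7,[-0.005,-0.005,-0.02],[-0.0015,0.003,0]],[0.7,[0,0,-0.02],[0,0,0]],[0.7,[0,0,-0.02],[0,0,0]],[0.7,[0,0,0],[0,0,0]],[0.7,[0,0,0],[0,0,0]]]'
python3 -c "
from h import *
st()"
```

```text
time_s: 2.73
eef_pos: [0.5056, 0.3727, 0.0061]
eef_rot: [-0.257, 0.967, 0.0, 0.0]
ft_force: [0.2, -0.3, 1.2]
grip_width: 0.704
t 2.7333 p [0.5056 0.3727 0.0061] yawY 119.74 zax [ 5.e-04  7.e-04 -1.e+00] F [ 0.23 -0.3   1.21] T [ 0.05 -0.01  0.04] g 0.704
```

```bash
python3 -m handwheel '[[0.7,[0,0.001,0.012],[0,0,0]],[0.7,[0,0,0.01],[0,0,0]],[0.7,[0,0,0],[0,0,0]],[0.7,[0,0,0],[0,0,0]]]'
python3 -c "
from h import *
st()"
```

```text
time_s: 3.07
eef_pos: [0.5053, 0.3731, 0.018]
eef_rot: [-0.257, 0.967, 0.0, -0.0]
ft_force: [0.9, 0.0, 0.1]
grip_width: 0.7
t 3.0667 p [0.5053 0.3731 0.018 ] yawY 119.74 zax [-4.e-04  1.e-04 -1.e+00] F [0.86 0.04 0.07] T [-0.03 -0.   -0.02] g 0.7
```

```bash
python3 -m handwheel '[[0.4,[0,0,-0.003],[0,0,0]],[0.1,[0,0,0],[0,0,0]],[0.0,[0,0,0],[0,0,0]],[0,[0,0,0],[0,0,0]],[0,[0,0,0],[0,0,0]],[0,[0,0,0],[0,0,0]],[0,[0,0,0],[0,0,0]],[0,[0,0,0],[0,0,0]]]' 70
python3 -c "
from h import *
st()"
```

```text
time_s: 3.73
eef_pos: [0.5061, 0.3736, 0.0177]
eef_rot: [-0.257, 0.967, 0.0, 0.001]
ft_force: [-0.3, 0.0, 1.2]
grip_width: 0.166
t 3.7333 p [0.5061 0.3736 0.0177] yawY 119.74 zax [ 0.0015  0.0013 -1.    ] F [-0.34  0.03  1.2 ] T [-0.01  0.01 -0.02] g 0.166
```

```bash
python3 -m handwheel '[[0,[0,0,0.04],[0,0,0]],[0,[0,0,0.07],[0,0,0]],[0,[0,0,0.07],[0,0,0]],[0,[0,0,0.07],[0,0,0]],[0,[0.006,-0.064,0.02],[0,0,-0.055]],[0,[0.006,-0.064,0],[0,0,-0.055]],[0,[0.006,-0.064,0],[0,0,-0.055]],[0,[0.006,-0.064,0],[0,0,-0.055]],[0,[0.006,-0.064,0],[0,0,-0.055]],[0,[0.006,-0.064,0],[0,0,-0.055]]]'
python3 -c "
from h import *
st()"
```

```text
time_s: 4.57
eef_pos: [0.5203, 0.179, 0.1563]
eef_rot: [0.094, 0.996, 0.002, -0.0]
ft_force: [0.3, -0.5, -1.5]
grip_width: 0.166
t 4.5667 p [0.5203 0.179  0.1563] yawY 79.17 zax [ 3.0e-04  4.3e-03 -1.0e+00] F [ 0.33 -0.46 -1.54] T [-0.02 -0.1   0.03] g 0.166
```

```bash
python3 -m handwheel '[[0,[0.008,-0.066,0],[0,0,-0.058]],[0,[0.008,-0.066,0],[0,0,-0.058]],[0,[0.008,-0.066,0],[0,0,-0.058]],[0,[0.008,-0.066,0],[0,0,-0.058]],[0,[0.008,-0.066,0],[0,0,-0.058]],[0,[0.008,-0.066,0],[0,0,-0.058]],[0,[0.008,-0.066,0],[0,0,-0.058]],[0,[0.008,-0.066,0],[0,0,-0.058]],[0,[0,0,0],[0,0,-0.058]],[0,[0,0,0],[0,0,0]]]'
python3 -c "
from h import *
st();snap('wrist','w2')"
```

```text
time_s: 5.4
eef_pos: [0.5503, -0.105, 0.1551]
eef_rot: [0.616, 0.788, 0.001, 0.001]
ft_force: [0.4, 0.5, -1.3]
grip_width: 0.165
t 5.4 p [ 0.5503 -0.105   0.1551] yawY 13.95 zax [ 3.2e-03  3.0e-04 -1.0e+00] F [ 0.43  0.49 -1.32] T [ 0.05  0.02 -0.  ] g 0.165
```

View pics/w2.png

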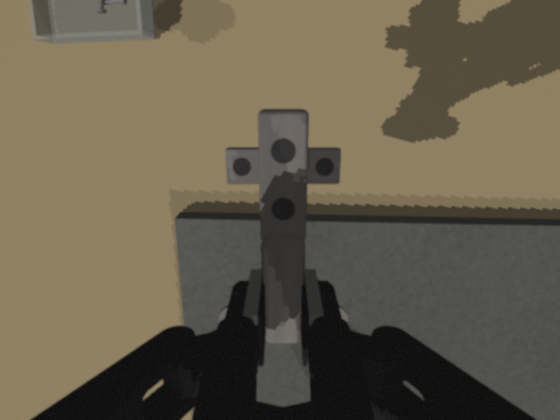

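```bash
python3 -m handwheel '[[0,[0.065,-0.035,0],[0,0,-0.007]],[0,[0.065,-0.035,0],[0,0.0015,-0.007]],[0,[0.065,-0.035,0],[0,0,0]],[0,[0,0,0],[0,0,0]],[0,[0,0,0],[0,0,0]]]'
python3 -c "
from h import *
st();snap('wrist','w3')"
```

```text
time_s: 5.87
eef_pos: [0.6464, -0.1529, 0.1513]
eef_rot: [0.614, 0.789, -0.001, -0.005]
ft_force: [-0.4, 0.2, -1.8]
grip_width: 0.172
t 5.8667 p [ 0.6464 -0.1529  0.1513] yawY 14.28 zax [-0.0098  0.0039 -0.9999] F [-0.36  0.19 -1.77] T [-0.01  0.03  0.01] g 0.172
```

View pics/w3.png

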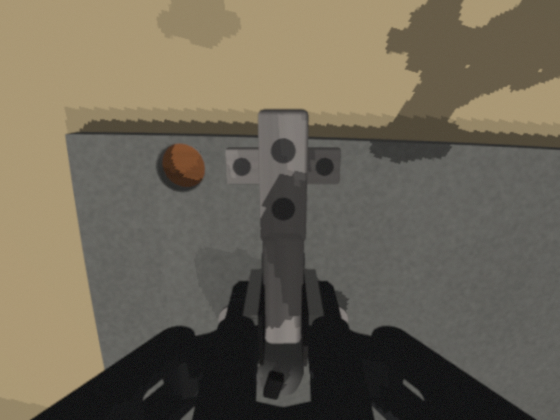

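```bash
python3 -c "
from h import *
im=cv2.imread('pics/w3.png')
a=cv2.resize(im[115:205,140:230],None,fx=6,fy=6,interpolation=cv2.INTER_CUBIC)
b=cv2.resize(im[100:235,250:315],None,fx=4,fy=4,interpolation=cv2.INTER_CUBIC)
cv2.imwrite('pics/w3c.png',np.hstack([a,b]))
g=cv2.cvtColor(im,6).astype(float)
for x in (80,120,150,220,340,380,480,540):
  print(x, g[125:152,x].astype(int).tolist())
"
```

```text
80 [135, 136, 128, 109, 88, 81, 72, 56, 58, 81, 98, 105, 106, 105, 104, 102, 102, 100, 101, 101, 101, 101, 102, 103, 101, 101, 99]
120 [73, 73, 73, 73, 74, 73, 70, 57, 52, 68, 91, 101, 101, 101, 100, 99, 99, 100, 101, 102, 102, 101, 99, 101, 101, 102, 103]
150 [74, 76, 73, 74, 74, 74, 71, 64, 49, 56, 76, 94, 99, 100, 100, 101, 101, 101, 99, 99, 100, 101, 99, 99, 97, 96, 96]
220 [73, 72, 74, 73, 74, 74, 75, 72, 68, 54, 50, 68, 87, 97, 99, 97, 100, 99, 99, 99, 97, 97, 97, 98, 97, 97, 96]
340 [124, 100, 79, 75, 75, 75, 74, 74, 74, 73, 75, 71, 61, 50, 58, 82, 96, 99, 96, 96, 97, 97, 94, 86, 80, 78, 78]
380 [124, 108, 96, 79, 75, 73, 72, 74, 73, 72, 73, 73, 72, 65, 54, 50, 49, 53, 57, 58, 56, 57, 59, 60, 59, 60, 60]
480 [135, 135, 135, 134, 133, 130, 119, 91, 75, 73, 72, 74, 72, 74, 73, 74, 72, 70, 59, 52, 65, 84, 97, 98, 98, 100, 99]
540 [137, 133, 134, 134, 133, 133, 134, 134, 128, 108, 82, 72, 72, 74, 74, 73, 73, 74, 73, 73, 69, 59, 52, 66, 85, 97, 99]
```

View pics/w3c.png

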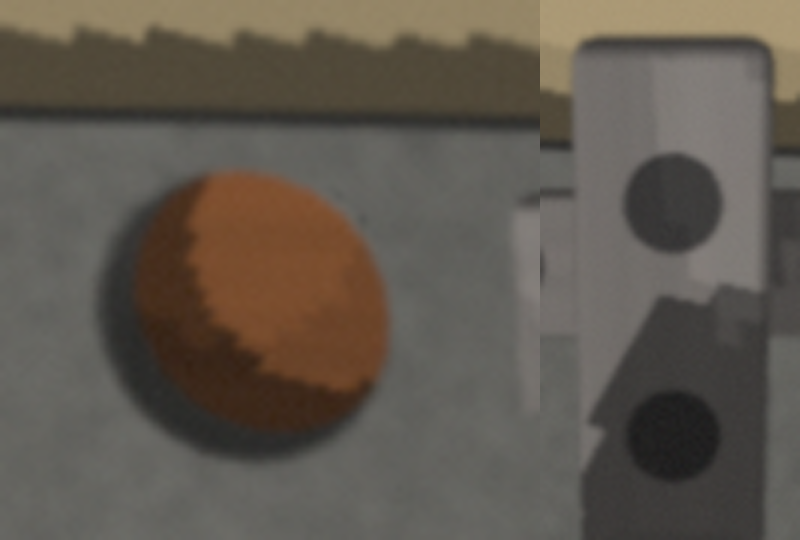

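```bash
python3 -c "
from h import *
s=st();P=s['eef_pos'];R=Ro.from_quat(s['eef_rot']).as_matrix()
b=at_z('w3',[(180.3,167.1)],.018)[0]
e=at_z('w3',[(80,134),(120,134.5),(150,135),(220,136.5),(340,139.8),(480,145.5),(540,148.3)],.018)
f=np.polyfit(e[:,0],e[:,1],1);an=np.arctan(f[0]);print('bore',b,'edge ang',np.degrees(an),'res',(e[:,1]-np.polyval(f,e[:,0])).round(4),'dist',(np.polyval(f,b[0])-b[1])*np.cos(an))
print('tri',tri([('w3',(180.3,167.1)),('top0',(371.8,190.2)),('scene0',(188.6,208))]),tri([('w3',(180.3,167.1)),('top0',(371.8,190.2))]))
# hinge in tool: hinge z29 plane in tool frame; pixels -> tool frame
c,d=ray('w3',[(283.4,112.5),(283.2,150.7),(283.2,209)])
ct=R.T@(c-P);dt=d@R
for g in (.0155,.018): # hinge z of TCP tip
  zt=-(.029-g); print('tool xyz z29', (ct+dt*((zt-ct[2])/dt[:,2])[:,None]).round(4).tolist())
w=at_z('w1',[(270,161.6),(268.4,138),(268,122.7)],.029)[:,:2]-np.array([.5144,.3782]);print('hinge x',w@[-.8695,-.494],w@[.494,-.8695])
"
```

```text
t 5.9167 p [ 0.6463 -0.1529  0.1513] yawY 14.26 zax [-0.0094  0.0037 -0.9999] F [ 0.13 -0.62 -1.48] T [-0.07  0.04 -0.03] g 0.17
bore [ 0.56096747 -0.1468601   0.018     ] edge ang 12.721964349527289 res [ 0.      0.     -0.     -0.0001 -0.     -0.0001  0.0001] dist 0.024224503967320104
tri [ 0.55982099 -0.14919809  0.01096418] [ 0.55982881 -0.14923033  0.01292087]
tool xyz z29 [[0.0756, -0.0005, -0.0135], [0.0624, -0.0006, -0.0135], [0.0407, -0.0006, -0.0135]]
tool xyz z29 [[0.0755, -0.0005, -0.011], [0.062, -0.0006, -0.011], [0.0398, -0.0006, -0.011]]
hinge x [0.05080104 0.07294769 0.08686285] [-1.07641536e-04  5.20443987e-05 -4.27684833e-04]
```

```bash
python3 -m handwheel '[[0,[-0.06,0.012,0],[-0.0018,-0.0045,-0.008]],[0,[-0.06,0.012,0],[0,0,-0.006]],[0,[-0.055,0.012,-0.03],[0,0,-0.003]],[0,[0,0,-0.05],[0,0,0]],[0,[0,0,-0.05],[0,0,0]],[0,[0,0,-0.04],[0,0,0]],[0,[0,0,0],[0,0,0]],[0,[0,0,0],[0,0,0]]]'
python3 -c "
from h import *
st()"
```

```text
time_s: 6.58
eef_pos: [0.5473, -0.1241, 0.0648]
eef_rot: [0.617, 0.787, 0.0, -0.001]
ft_force: [-0.1, -0.6, -0.9]
grip_width: 0.17
t 6.5833 p [ 0.5473 -0.1241  0.0648] yawY 13.74 zax [-0.001  0.001 -1.   ] F [-0.15 -0.56 -0.91] T [-0.02 -0.03  0.03] g 0.17
```

```bash
python3 -m handwheel '[[0,[0.014,-0.014,-0.01],[0,0,-0.007]],[0,[0.008,-0.008,-0.01],[0,0,-0.005]],[0,[0,0,-0.005],[0,0,0]],[0,[0,0,0],[0,0,0]],[0,[0,0,0],[0,0,0]]]'
python3 -c "
from h import *
st()"
```

```text
time_s: 7.0
eef_pos: [0.562, -0.1363, 0.0558]
eef_rot: [0.627, 0.779, 0.001, 0.002]
ft_force: [0.2, -0.8, -1.4]
grip_width: 0.172
t 7.0 p [ 0.562  -0.1363  0.0558] yawY 12.36 zax [ 0.0049 -0.0012 -1.    ] F [ 0.15 -0.79 -1.39] T [-0.01 -0.03 -0.03] g 0.172
```

```bash
python3 -m handwheel '[[0,[-0.006,0.001,-0.01],[0.0006,0.0023,0.003]],[0,[0,0,-0.005],[0,0,0]],[0,[0,0,0],[0,0,0]],[0,[0,0,0],[0,0,0]]]'
python3 -c "
from h import *
st();snap('wrist','w4');st()
im=cv2.imread('pics/w4.png')
cv2.imwrite('pics/w4b.png',cv2.resize(im[90:350,80:480],None,fx=2,fy=2,interpolation=cv2.INTER_CUBIC))"
```

```text
time_s: 7.33
eef_pos: [0.5591, -0.136, 0.0482]
eef_rot: [0.624, 0.781, 0.0, 0.0]
ft_force: [-0.2, -0.8, -1.5]
grip_width: 0.166
t 7.3333 p [ 0.5591 -0.136   0.0482] yawY 12.76 zax [ 5.e-04 -1.e-04 -1.e+00] F [-0.22 -0.84 -1.46] T [-0.1  -0.03  0.01] g 0.166
t 7.3833 p [ 0.5591 -0.136   0.0482] yawY 12.76 zax [ 4.e-04 -1.e-04 -1.e+00] F [ 0.46  0.45 -1.15] T [-0.08 -0.01 -0.02] g 0.168
```

View pics/w4b.png

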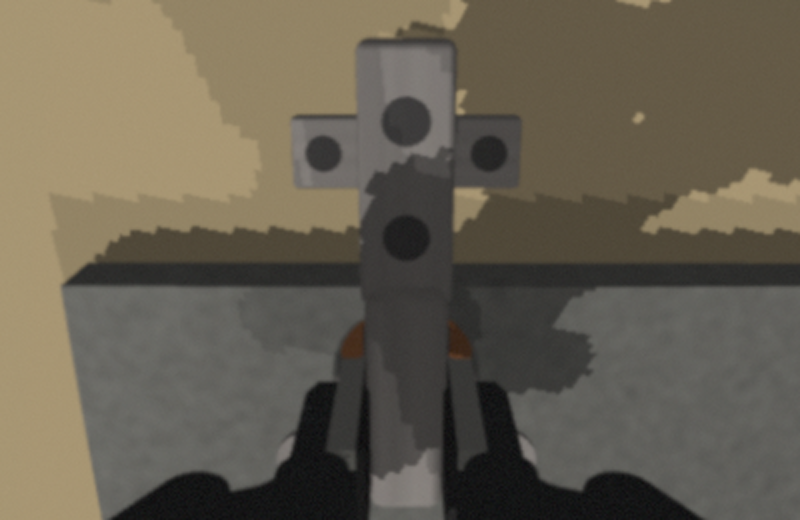

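```bash
python3 -c "
from h import *
s=st();P=s['eef_pos'];R=Ro.from_quat(s['eef_rot']).as_matrix()
q=lambda x,y:(80+x/2-.25,90+y/2-.25)
e=(at_z('w4',[q(80,285.5),q(300,286),q(600,286),q(780,286),q(65,286),q(405,352),q(338,352),q(472,352)],.018)-P)@R
print('edge,corner,bore',e.round(4).tolist())
c,d=ray('w4',[q(406,45),q(406,121),q(406,238)]);ct=R.T@(c-P);dt=d@R
print((ct+dt*((-.0115-ct[2])/dt[:,2])[:,None]).round(4).tolist())
"
```

```text
t 7.3833 p [ 0.5591 -0.136   0.0482] yawY 12.76 zax [ 4.e-04 -1.e-04 -1.e+00] F [ 0.46  0.45 -1.15] T [-0.08 -0.01 -0.02] g 0.168
edge,corner,bore [[0.0135, -0.0852, 0.0301], [0.0135, -0.0279, 0.0301], [0.0135, 0.049, 0.0302], [0.0133, 0.0968, 0.0302], [0.0134, -0.0893, 0.0301], [-0.0052, -0.001, 0.0302], [-0.0053, -0.0187, 0.0301], [-0.0053, 0.0167, 0.0302]]
[[0.0756, -0.0008, -0.0115], [0.0623, -0.0008, -0.0115], [0.0402, -0.0008, -0.0115]]
```

```bash
python3 -m handwheel '[[0,[0,0,-0.012],[0,0,0]],[0,[0,0,-0.012],[0,0,0]],[0,[0,0,0],[0,0,0]],[0,[0,0,0],[0,0,0]]]'
python3 -c "
from h import *
st()"
```

```text
time_s: 7.72
eef_pos: [0.5591, -0.1359, 0.0349]
eef_rot: [0.624, 0.781, 0.0, 0.0]
ft_force: [-1.0, 0.2, -1.1]
grip_width: 0.165
t 7.7167 p [ 0.5591 -0.1359  0.0349] yawY 12.77 zax [ 6.e-04 -1.e-04 -1.e+00] F [-1.01  0.21 -1.13] T [-0.08  0.11 -0.04] g 0.165
```

```bash
python3 -m handwheel '[[0,[0,0,-0.008],[0,0,0]],[0,[0,0,-0.006],[0,0,0]],[0,[0,0,0],[0,0,0]]]'
python3 -c "
from h import *
st()"
```

```text
time_s: 7.97
eef_pos: [0.559, -0.1358, 0.0271]
eef_rot: [0.624, 0.781, 0.0, 0.0]
ft_force: [0.1, -0.1, -1.3]
grip_width: 0.17
t 7.9667 p [ 0.559  -0.1358  0.0271] yawY 12.77 zax [ 4.e-04 -0.e+00 -1.e+00] F [ 0.08 -0.13 -1.29] T [-0.04  0.05 -0.01] g 0.17
```

```bash
python3 -m handwheel '[[0,[0,0,-0.004],[0,0,0]],[0,[0,0,-0.003],[0,0,0]],[0,[0,0,0],[0,0,0]]]'
python3 -c "
from h import *
st()"
```

```text
time_s: 8.22
eef_pos: [0.5591, -0.1358, 0.0244]
eef_rot: [0.624, 0.781, 0.0, 0.0]
ft_force: [-0.1, 0.3, -1.0]
grip_width: 0.171
t 8.2167 p [ 0.5591 -0.1358  0.0244] yawY 12.77 zax [ 9.e-04 -3.e-04 -1.e+00] F [-0.08  0.26 -0.96] T [-0.02 -0.02  0.03] g 0.171
```

```bash
python3 -m handwheel '[[0,[0,0,-0.002],[0,0,0]],[0,[0,0,-0.002],[0,0,0]]]'
python3 -c "
from h import *
st()"
```

```text
time_s: 8.38
eef_pos: [0.5593, -0.1358, 0.0241]
eef_rot: [0.624, 0.781, 0.0, 0.001]
ft_force: [-6.4, 1.7, 18.0]
grip_width: 0.166
t 8.3833 p [ 0.5593 -0.1358  0.0241] yawY 12.78 zax [ 1.7e-03 -6.0e-04 -1.0e+00] F [-6.38  1.68 17.97] T [ 0.31  1.3  -0.02] g 0.166
```

```bash
python3 -m handwheel '[[0,[0,0,0],[0,0,0]],[0,[0,0,-0.001],[0,0,0]]]'
python3 -c "
from h import *
st()
for i in range(3): ctrl.read_camera('top'); st()"
```

```text
time_s: 8.55
eef_pos: [0.5596, -0.1359, 0.0242]
eef_rot: [0.624, 0.781, 0.0, 0.001]
ft_force: [0.2, 0.2, -1.8]
grip_width: 0.166
t 8.55 p [ 0.5596 -0.1359  0.0242] yawY 12.79 zax [ 0.0026 -0.0011 -1.    ] F [ 0.15  0.17 -1.78] T [-0.03 -0.01 -0.  ] g 0.166
t 8.6 p [ 0.5597 -0.1359  0.0242] yawY 12.79 zax [ 0.0027 -0.001  -1.    ] F [-1.11  0.61  3.26] T [ 0.04  0.27 -0.  ] g 0.169
t 8.65 p [ 0.5597 -0.1359  0.0242] yawY 12.79 zax [ 0.0026 -0.001  -1.    ] F [-1.08  1.1   3.06] T [ 0.03  0.15 -0.03] g 0.169
t 8.7 p [ 0.5596 -0.1359  0.0242] yawY 12.79 zax [ 2.4e-03 -9.0e-04 -1.0e+00] F [-0.03  0.79  2.51] T [0.03 0.13 0.01] g 0.167
```

```bash
python3 -m handwheel '[[0,[-0.0006,0,-0.001],[0.0005,0.0012,0]],[0,[0,0,-0.002],[0,0,0]]]'
python3 -c "
from h import *
st()
for i in range(4): ctrl.read_camera('top'); st()"
```

```text
time_s: 8.87
eef_pos: [0.5596, -0.1359, 0.024]
eef_rot: [0.624, 0.781, 0.0, 0.0]
ft_force: [-7.2, 3.2, 23.4]
grip_width: 0.168
t 8.8667 p [ 0.5596 -0.1359  0.024 ] yawY 12.79 zax [ 7.e-04  0.e+00 -1.e+00] F [-7.16  3.22 23.38] T [ 0.38  1.66 -0.07] g 0.168
t 8.9167 p [ 0.5597 -0.1359  0.0241] yawY 12.79 zax [ 9.e-04 -2.e-04 -1.e+00] F [-5.61  2.39 15.38] T [ 0.25  1.02 -0.06] g 0.167
t 8.9667 p [ 0.5596 -0.1359  0.0241] yawY 12.79 zax [ 9.e-04 -2.e-04 -1.e+00] F [-5.04  3.1  14.89] T [ 0.3   1.04 -0.03] g 0.165
t 9.0167 p [ 0.5597 -0.1359  0.0241] yawY 12.79 zax [ 1.e-03 -2.e-04 -1.e+00] F [-4.07  0.94 15.35] T [ 0.29  1.01 -0.01] g 0.17
t 9.0667 p [ 0.5597 -0.1359  0.0241] yawY 12.79 zax [ 9.e-04 -1.e-04 -1.e+00] F [-5.29  2.23 14.65] T [ 0.25  1.   -0.02] g 0.167
```

```bash
python3 -m handwheel '[[0,[-0.0004,0,-0.0015],[0,0,0]],[0,[-0.0004,0,-0.0015],[0,0,0]],[0,[-0.0004,0,-0.0015],[0,0,0]]]'
python3 -c "
from h import *
st()
for i in range(3): ctrl.read_camera('top'); st()"
```

```text
time_s: 9.32
eef_pos: [0.5596, -0.1359, 0.0241]
eef_rot: [0.624, 0.782, 0.001, 0.001]
ft_force: [-3.0, 2.4, 11.8]
grip_width: 0.165
t 9.3167 p [ 0.5596 -0.1359  0.0241] yawY 12.8 zax [ 2.6e-03 -6.0e-04 -1.0e+00] F [-3.01  2.36 11.76] T [0.26 0.73 0.01] g 0.165
t 9.3667 p [ 0.5596 -0.1359  0.0241] yawY 12.81 zax [ 2.6e-03 -6.0e-04 -1.0e+00] F [-2.97  1.2  11.95] T [ 0.23  0.68 -0.01] g 0.166
t 9.4167 p [ 0.5596 -0.1359  0.0241] yawY 12.8 zax [ 2.6e-03 -7.0e-04 -1.0e+00] F [-3.58  1.61 11.82] T [ 0.24  0.68 -0.04] g 0.169
t 9.4667 p [ 0.5596 -0.1359  0.0241] yawY 12.8 zax [ 2.6e-03 -6.0e-04 -1.0e+00] F [-3.04  1.46 11.59] T [ 0.25  0.69 -0.02] g 0.166
```

```bash
python3 -m handwheel '[[0,[-0.0004,0,-0.0013],[0,0.0006,0]],[0,[-0.0004,0,-0.0013],[0,0,0]]]'
python3 -c "
from h import *
st();im=snap('wrist','w5');st();s=snap('scene','s5');st()
c=lambda im,x,y,w,h,k:cv2.resize(im[y:y+h,x:x+w],None,fx=k,fy=k,interpolation=cv2.INTER_CUBIC)
cv2.imwrite('pics/fin.png',np.hstack([c(im,100,90,360,300,1.2)[:360],c(s,130,160,120,120,3)]))"
```

```text
time_s: 9.63
eef_pos: [0.5597, -0.1359, 0.0241]
eef_rot: [0.624, 0.782, 0.0, 0.001]
ft_force: [-2.7, 1.7, 9.9]
grip_width: 0.17
t 9.6333 p [ 0.5597 -0.1359  0.0241] yawY 12.81 zax [ 2.4e-03 -9.0e-04 -1.0e+00] F [-2.69  1.69  9.9 ] T [ 0.24  0.63 -0.06] g 0.17
t 9.6833 p [ 0.5597 -0.1359  0.0241] yawY 12.81 zax [ 2.5e-03 -9.0e-04 -1.0e+00] F [-2.85  1.29  9.89] T [ 0.2   0.56 -0.03] g 0.17
t 9.7333 p [ 0.5597 -0.1359  0.0241] yawY 12.81 zax [ 2.5e-03 -9.0e-04 -1.0e+00] F [-2.45  1.36 10.35] T [ 0.21  0.6  -0.01] g 0.166
```

View pics/fin.png

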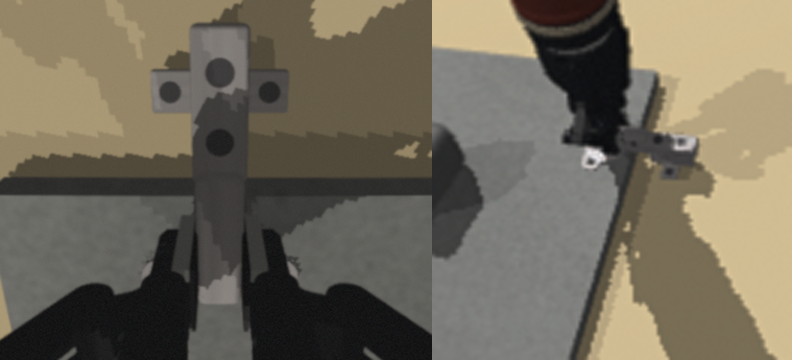

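The hinge covers the bore with its ear on the door. The arm is square over the edge, and the push is steady at about 10 N.

```bash
python3 -c "
from h import *
print(ctrl.hand_in());st()"
```

```text
the job is handed in; nothing more can be done
None
the job is handed in; nothing more can be done
```

The full-size hinge is seated in the empty bore, its arm straight out over the door's edge. I handed in at about 9.7 s, still gripping it and pressing down.

**Seating:** The cup met no resistance going in. It stopped at TCP height 24.1 mm, against the 24.2 mm I expected for the rim and ears resting on the door. In the last pictures the hinge covers the bore.

**Direction:** The gripper yaw was 12.8° and the door edge measured 12.7° in the wrist camera. The top camera gave 12.1–12.4°, so the two disagree by about half a degree.

**Push:** The last readings were 9.9–10.4 N, steady, with a sideways force of about 3 N and a tilt of about 0.15°. While I was adjusting the push, it briefly reached 23 N.

**Checks that disagreed:**
- The top and scene cameras placed the bore 1–2 mm away from the wrist camera's reading, so I used the wrist view.
- Just before lowering, the door corner seen by the wrist camera was about 1.5 mm off sideways from the bore reading. I followed the bore.
- I could not read the state after hand-in, so the final second is unconfirmed.

I moved nothing else on purpose, but I did not check every other object's position again afterwards.

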